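# Find the hidden catch and open the craft-knife safety box

## Task

Open the grey craft-knife safety box on the bench: with the fingertips, feel along the row of six plain plates in its top, in front of the lid, for the one plate that gives, and press that plate in so that the concealed catch lets the lid spring up. Then push the raised lid right back, past upright to its stop, with the outside of the fingers, and leave it standing open. Do not pick anything up, do not force anything, and leave the things standing around the box where they are.

Things in the scene. Friction and masses are not known exactly. Their poses are not given: they have to be found in the camera images.
- box: Grey steel safety box, 235 (x) x 310 (y) x 75 mm high, fixed to the bench at a varying place and yaw. Origin: centre of its underside. -x is its front (towards the robot), z up. The front 75 mm of its flat top is the panel with the plates, behind it the lid, then an 18 mm rim. Inside: a tray of craft knives.
- panel (a point): Middle of the row of plates, level with the box's top; axes as the box's, row along y. Six grey plates, each 56 (x) x 44 mm (y), 1 mm gaps each side, centres at y = -115, -69, -23, 23, 69, 115 mm. Five are rigid and flush with the top. The catch plate, at any of the six places, looks the same but lies 2 mm deeper and is sprung. It lies at box x -80.5, z 75 mm.
- catch (a joint): How far the catch plate is pressed in, m: 0 at rest, 0.006 fully in. It gives from about 1 N, is fully in at about 2.5 to 4 N, and frees the lid when pressed about 0.004 or more. It springs back when let go.
- lid (a joint): Opening angle of the lid, rad: about 0 shut and locked, 1.57 upright, 1.85 at its stop. Freed, it springs by itself to about 1.2 in about a second; a stiff hinge then holds it wherever it is left, and pushing on takes 1 to 2 N at its edge. A plain grey plate without handle, 139 mm from hinge to free front edge, 290 mm wide (box y), 8 mm thick, with a thin rail under its edge, 17 mm below its top.
- lid_hinge (a point): Middle of the lid's hinge line, which runs along the box's y at box x = 97.5, z = 71 mm. Axes as the box's.
- lid_edge (a point): Middle of the lid's free front edge, at half its thickness; moves with the lid: shut, 139 mm in front of the hinge (just behind the panel); opening, it rises and swings towards the box's +x; at 1.2 rad it is 130 mm above and 50 mm in front of the hinge. Its x axis points to the hinge, y along the edge.
- glue: White glue stick, diameter 28, 85 mm tall, standing beside the box. Origin under its centre. Not to be disturbed.
- eraser: White eraser, 55 x 24 x 14 mm, lying in front of the box. Origin under its centre. Not to be disturbed.
- tape: Roll of brown paper tape lying flat, diameter 90, hole 60, 24 mm high, beside the box. Origin at the centre of its underside. Not to be disturbed.
- cup: Grey pencil cup, diameter 76, 100 mm tall, empty, beside the box. Origin at the centre of its underside. Not to be disturbed.
- paint: White paint bottle with black cap, diameter 54, 130 mm tall, behind the box. Origin at the centre of its underside. Not to be disturbed.
- stapler: Black and steel stapler, 135 x 34 x 42 mm, behind the box. Origin at the centre of its underside. Not to be disturbed.
- sharpener: Small metal pencil sharpener, 26 x 17 x 12 mm, beside the box. Origin at the centre of its underside. Not to be disturbed.

How it is judged:
By the outcome, as a careful person would: the job done as asked, in the order asked, and still so for the second after the job is handed in, with the robot touching nothing.
It also fails if it takes over 54 s, if anything falls off the work surface, if the arm or the gripper's body presses on something with over 40 N, if the wrist force passes 120 N, or if a joint passes its speed limit or range.

## Robot

A 6-joint arm with a two-finger parallel gripper is mounted at the origin on the work surface. World frame = base frame: x ahead of the robot, y to its left, z up, the work surface at z = 0. Lengths are in m, angles in rad, forces in N, time in s.
With the tool pointing down it reaches from about 0.425 to 0.95 m from the base axis. Payload 3.5 kg.
Tool frame: the origin (TCP) lies midway between the tips of the shut fingers; the grasp point (between the pads) lies 19 mm behind it; z points along the fingers, y is the direction in which the jaws open and shut (so a half turn about z gives the same grasp; the last joint's range is limited). The gripper opens to 85 mm and grips with 20 to 120 N. Pads are 22 mm wide; open, the fingers measure 114 mm over their backs; the gripper's body (76 mm by 85 mm) begins 54 mm behind the grasp point. The pads swing forward as they close: fully open they stand 13 mm farther back than shut.
Start: joints at [-1.291, 0.286, 1.577, -0, 1.279, -0.15], TCP at [0.281, -0.614, 0.231] pointing down, gripper open.
Joint ranges: [-2.77, 2.77], [-0.9, 2.22], [0.21, 2.48], [-1.53, 4.67], [0.24, 2.81], [-2.84, 2.84]. Speed limits (rad/s): [2.79, 2.79, 3.14, 3.14, 3.14, 3.14].

## Interface

Orientations are given as a unit quaternion [x, y, z, w].
In Python, from plant import * gives the robot as it stands.
- The arm moves only by the shell command python3 -m jog 'ROWS' [FORCE]. ROWS is a JSON object of lists of equal length, an entry for each row: "travel": the shift along the world's x, y, z in mm, a list of three; "dr": the turn, a rotation vector about the world's x, y, z in degrees, a list of three; "jaw": the closure in counts, from 0 (fully open) to 255 (shut). In form: {"travel": [[x, y, z], ...], "dr": [[wx, wy, wz], ...], "jaw": [jaw, ...]}. A call has 1 to 5 rows; each row shifts and turns the commanded pose from where the row before left it; what a row does not reach is not made up. A row lasts 1/12 s, in which the tool goes at most 41.7 mm and 7.16 degrees, less where a joint would pass 70% of its speed; a pose out of reach is approached as far as the arm can. A call is refused whole if a number of a shift passes 41.7 or a number of a turn 7.16, either way. A call with a gripper value outside its range is refused whole. The fingers move at their own pace and stop on an object; FORCE is the grip in N (left out, the last holds). Time passes only in rows, so rows that do not move let the fingers close. It gives the time, the measured TCP pose, the force and the opening at its end, in the units of the state.
- get_state(): the state, without advancing time (a new reading comes with each control period).
- read_camera(name): name is "scene" or "top" or "wrist"; returns the picture (400x640x3 uint8, red, green, blue); there is no depth.
- camera_info(name): a dict with "K" (3x3 intrinsics, pixels), "R" (3x3) and "t" (3): a world point X has camera coordinates R X + t; the wrist camera has in their place "mount" (4x4, takes a point from camera to tool coordinates, whose origin is the TCP and whose axes are the flange's). Camera axes: x right, y down, z forward; pixel columns grow to the right and rows downward; lengths in m; the calibration is good to about 2 mm. The wrist camera is an equidistant fisheye: a pixel r from the principal point sees the ray r / f radians off the axis. A picture is of the moment at which its call begins: read the wrist's pose just before it. camera_info takes no time and is no camera call.
- sign_off(): hands the job in, once; it reports no verdict.
The state is a dict: "time": time; "qpos": joint angles; "dq": joint speeds; "joint_efforts": joint torques, N m; "eef_pos": TCP position; "tcp_rot": TCP orientation; "contact_force": force on the tool from outside, world axes, zero at the start; "wrist_torque": the same for the moment, N m; "opening": opening from 0.0 (shut) to 1.0 (fully open).
Only numpy, scipy, OpenCV 4.12 (cv2) and the standard library are available. Lean on these libraries where they do the work, as an engineer would, in place of code of your own. Each camera call takes 0.05 s, during which the arm holds its last target. There are 200 camera calls.

## Working session

There is one attempt and no reset: what is moved stays moved. The work goes in short steps, Python scripts to look and compute and a shell command to move; the robot and the scene stay as the last step left them, time stands still between calls to the robot, and variables do not carry over. Pictures are saved under pics/ and viewed, about 8 in all and at most 12, crops included, and the job is handed in when it is done.

```bash
mkdir -p pics; ls; python3 - <<'E'
from plant import *
import cv2,numpy as np
s=get_state();print(s)
for n in("top","scene"):
    cv2.imwrite(f"pics/{n}0.png",read_camera(n)[:,:,::-1]);c=camera_info(n);print(n,c)
print(camera_info("wrist"))
E
```

```text
pics
{'time': 0.0, 'qpos': array([-1.29098926e+00,  2.87246142e-01,  1.57818882e+00, -2.03618406e-06,
        1.27859322e+00, -1.49996641e-01]), 'dq': array([ 1.07447805e-04, -3.69236883e-05,  7.99019994e-04,  1.38280919e-03,
       -7.79082763e-04,  1.19970021e-03]), 'joint_efforts': array([-1.27396033e-04, -4.05982339e+01, -2.92626840e+01, -1.64576704e-04,
        5.83595989e-03,  7.19887424e-06]), 'eef_pos': array([ 0.28111118, -0.61295129,  0.22988712]), 'tcp_rot': array([ 9.76996541e-01,  2.13251672e-01, -7.99563809e-05, -1.21513826e-03]), 'contact_force': array([-0.2061948 ,  0.60528683,  0.04903625]), 'wrist_torque': array([0.03369174, 0.00629006, 0.01736395]), 'opening': 1.001682291371437}
top {'K': array([[375.98337428,   0.        , 324.45176676],
       [  0.        , 375.98337428, 197.52713877],
       [  0.        ,   0.        ,   1.        ]]), 'R': array([[ 0.02569804, -0.99955474,  0.01516337],
       [-0.99870971, -0.02633502, -0.04342097],
       [ 0.04380096, -0.01402797, -0.99894179]]), 't': array([0.00689521, 0.6046986 , 0.72106472])}
scene {'K': array([[479.266
[... 155 characters left out ...]
.38450746,  0.92302517,  0.013362  ],
       [ 0.6173331 , -0.24634859, -0.74713601],
       [-0.68633364,  0.29552817, -0.66453686]]), 't': array([-0.25505766, -0.30530729,  1.47091124])}
{'K': array([[309.70691629,   0.        , 324.26679193],
       [  0.        , 309.70691629, 195.04707534],
       [  0.        ,   0.        ,   1.        ]]), 'mount': array([[ 7.44079700e-04, -9.45794308e-01, -3.24765412e-01,
         8.35049605e-02],
       [ 9.99999498e-01,  9.21663827e-04, -3.92976193e-04,
         3.38503472e-04],
       [ 6.70999179e-04, -3.24764957e-01,  9.45794519e-01,
        -1.42101948e-01],
       [ 0.00000000e+00,  0.00000000e+00,  0.00000000e+00,
         1.00000000e+00]])}
```

View pics/top0.png

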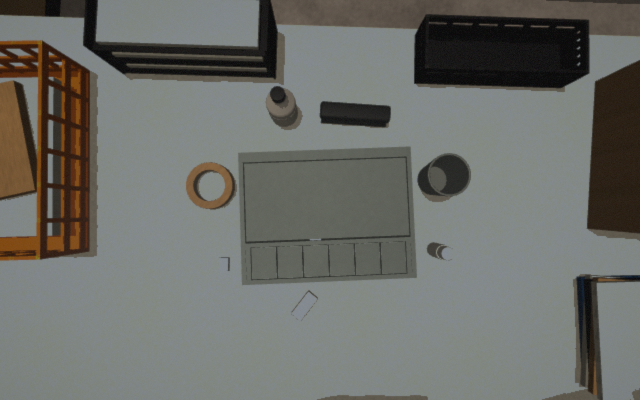

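View pics/scene0.png

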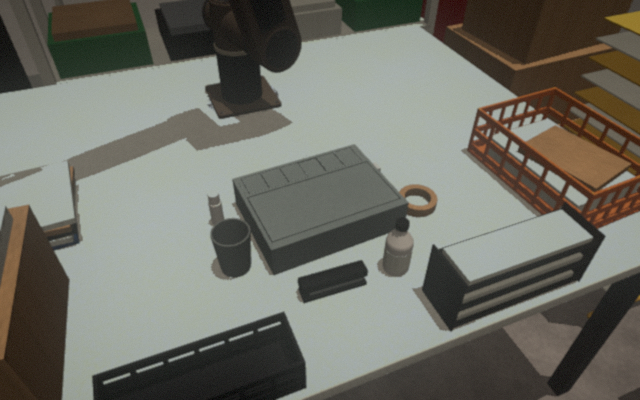

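The top view shows the box: lid seam corners at about (243,163), (409,157), (411,237) and (245,242), with the plate row at u 250–408, v 243–278. The eraser is at (305,306), sharpener (224,264), glue (444,252), cup (445,175), tape (210,186), paint (281,105) and stapler (355,113).

```bash
cat > h.py <<'E'
from plant import *
import cv2,numpy as np
from scipy.spatial.transform import Rotation as Ro
def bp(n,uv,z):
    c=camera_info(n);R,t=c["R"],c["t"];C=-R.T@t
    d=R.T@np.linalg.inv(c["K"])@np.array([*uv,1.]);return C+d*(z-C[2])/d[2]
def pr(n,X):
    c=camera_info(n);x=c["K"]@(c["R"]@X+c["t"]);return x[:2]/x[2]
E
python3 - <<'E'
from h import *
src=[(243,163),(409,157),(411,237),(245,242)]
for p in src: print(p,bp("top",p,.075).round(4))
for p in [(239,153),(410,148),(415,277),(243,284)]: print(p,bp("top",p,.075).round(4))
for n,p,z in [("eraser",(305,306),.01),("sharp",(224,264),.01),("glue",(444,254),.085),("cup",(448,170),.1),("tape",(210,186),.024),("paint",(278,93),.13),("stapler",(355,108),.04)]: print(n,bp("top",p,z).round(3))
im=cv2.imread("pics/top0.png")[140:295,230:425]
cv2.imwrite("pics/crop.png",cv2.resize(im,None,fx=4,fy=3.8,interpolation=cv2.INTER_CUBIC))
E
```

```text
(243, 163) [0.6596 0.1708 0.075 ]
(409, 157) [ 0.6787 -0.127   0.075 ]
(411, 237) [ 0.5351 -0.1328  0.075 ]
(245, 242) [0.519  0.1623 0.075 ]
(239, 153) [0.6774 0.1785 0.075 ]
(410, 148) [ 0.6951 -0.1285  0.075 ]
(415, 277) [ 0.4645 -0.1411  0.075 ]
(243, 284) [0.4452 0.1633 0.075 ]
eraser [0.393 0.055 0.01 ]
sharp [0.47  0.214 0.01 ]
glue [ 0.507 -0.189  0.085]
cup [ 0.654 -0.189  0.1  ]
tape [0.62  0.243 0.024]
paint [0.771 0.106 0.13 ]
stapler [ 0.775 -0.031  0.04 ]
```

View pics/crop.png

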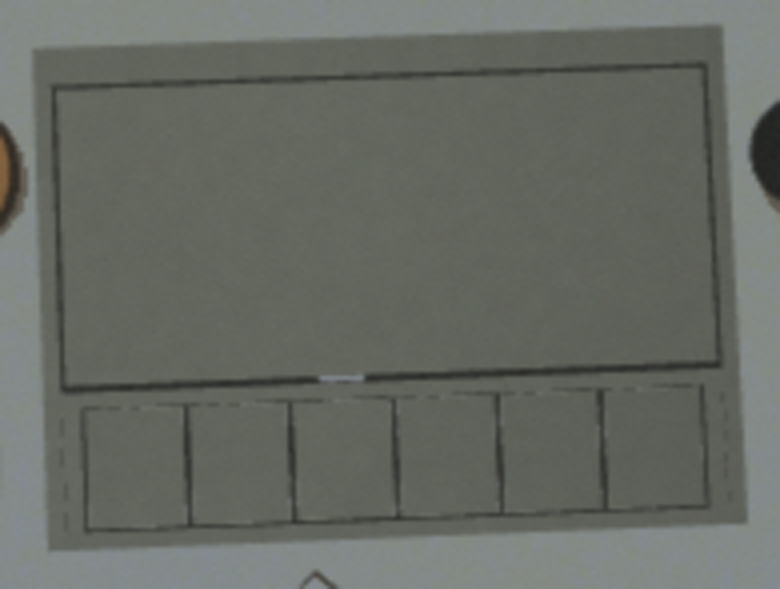

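The crop shows the box top corners at crop px (34,48), (722,26), (747,522) and (49,550). The lid seam corners are at (54,87), (706,65), (719,365) and (63,390). I'll fit the rigid pose to these.

```bash
cat >> h.py <<'E'
def box():
    cr=np.array([(34,48),(722,26),(747,522),(49,550),(54,87),(706,65),(719,365),(63,390)])/[4,3.8]+[230,140]
    P=np.array([bp("top",p-.4,.075)[:2] for p in cr])
    B=np.array([(.1175,.155),(.1175,-.155),(-.1175,-.155),(-.1175,.155),(.0985,.1455),(.0985,-.1455),(-.042,-.1455),(-.042,.1455)])
    a=P-P.mean(0);b=B-B.mean(0)
    th=np.arctan2((b[:,0]*a[:,1]-b[:,1]*a[:,0]).sum(),(a*b).sum())
    R=np.array([[np.cos(th),-np.sin(th)],[np.sin(th),np.cos(th)]]);c=P.mean(0)-R@B.mean(0)
    return c,th,R,P-(B@R.T+c)
E
python3 - <<'E'
from h import *
c,th,R,e=box();print(c,np.degrees(th),(e*1e3).round(1))
for y in(-115,-69,-23,23,69,115):print(y,(R@[-.0805,y/1e3]+c).round(4))
s=get_state();M=Ro.from_quat(s["tcp_rot"]).as_matrix();print(np.degrees(np.arctan2(M[1,0],M[0,0])))
print("plate step",R@[0,46])
for x in(.02,.1):print((R@[x,0]+c).round(4))
E
```

```text
[0.57106986 0.01836013] 3.6383983224720904 [[ 0.2 -0.3]
 [-0.2  0.2]
 [ 0.9  0.3]
 [ 0.5 -0.3]
 [ 0.3  0.8]
 [ 0.5 -1.1]
 [-0.9 -0.3]
 [-1.3  0.8]]
-115 [ 0.498  -0.1015]
-69 [ 0.4951 -0.0556]
-23 [ 0.4922 -0.0097]
23 [0.4893 0.0362]
69 [0.4864 0.0821]
115 [0.4834 0.128 ]
24.621823448942802
plate step [-2.91913056 45.90728348]
[0.591  0.0196]
[0.6709 0.0247]
```

```bash
python3 -m jog '{"travel":[[14.5,34.1,-2],[14.5,34.1,-2],[14.5,34.1,-2],[14.5,34.1,-2],[14.5,34.1,-2]],"dr":[[0,0,6.9],[0,0,6.9],[0,0,6.9],[0,0,6.9],[0,0,6.9]],"jaw":[255,255,255,255,255]}'
python3 -m jog '{"travel":[[14.5,34.1,-2],[14.5,34.1,-2],[14.5,34.1,-2],[14.5,34.1,-2],[14.5,34.1,-2]],"dr":[[0,0,6.9],[0,0,6.9],[0,0,6.9],[0,0,6.9],[0,0,6.9]],"jaw":[255,255,255,255,255]}'
python3 -m jog '{"travel":[[14.5,34.1,-2],[14.5,34.1,-2],[14.5,34.1,-2],[14.5,34.1,-2],[14.5,34.1,-2]],"dr":[[0,0,0],[0,0,0],[0,0,0],[0,0,0],[0,0,0]],"jaw":[255,255,255,255,255]}'
```

```text
time: 0.52
eef_pos: [0.3539, -0.4412, 0.2205]
tcp_rot: [0.868, 0.496, 0.0, -0.001]
contact_force: [0.9, 0.8, 0.3]
opening: 0.302
time: 0.93
eef_pos: [0.4264, -0.2706, 0.2108]
tcp_rot: [0.682, 0.731, 0.0, -0.0]
contact_force: [1.9, -0.5, 0.7]
opening: -0.003
time: 1.35
eef_pos: [0.4988, -0.1001, 0.2009]
tcp_rot: [0.684, 0.729, -0.0, -0.0]
contact_force: [0.4, -0.6, 0.3]
opening: -0.002
```

```bash
python3 -m jog '{"travel":[[0,-1,-38],[0,0,-38],[0,0,-30],[0,0,-7],[0,0,0]],"dr":[[0,0,0],[0,0,0],[0,0,0],[0,0,0],[0,0,0]],"jaw":[255,255,255,255,255]}'
python3 - <<'E'
from h import *
cv2.imwrite("pics/w1.png",read_camera("wrist")[:,:,::-1])
E
```

```text
time: 1.77
eef_pos: [0.4964, -0.102, 0.0854]
tcp_rot: [0.684, 0.729, -0.001, -0.003]
contact_force: [0.3, 0.9, 0.3]
opening: -0.003
```

View pics/w1.png

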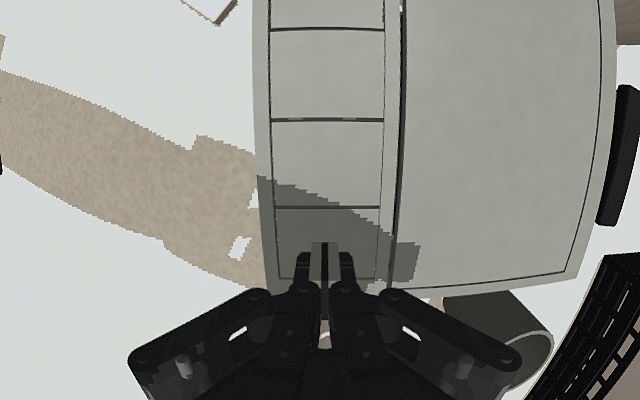

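The wrist view shows the shut fingertips at (324,245), centred on the end plate (u 275–380, v 207–278). Now I'll feel it.

```bash
python3 -m jog '{"travel":[[0,0,-5],[0,0,-3],[0,0,-2],[0,0,-1.5],[0,0,0]],"dr":[[0,0,0],[0,0,0],[0,0,0],[0,0,0],[0,0,0]],"jaw":[255,255,255,255,255]}'
```

```text
time: 2.23
eef_pos: [0.499, -0.1033, 0.0773]
tcp_rot: [0.684, 0.729, 0.0, 0.0]
contact_force: [-0.3, -0.5, 0.9]
opening: 0.003
```

```bash
python3 -m jog '{"travel":[[0,0,-1],[0,0,0]],"dr":[[0,0,0],[0,0,0]],"jaw":[255,255]}'; python3 -m jog '{"travel":[[0,0,-1],[0,0,0]],"dr":[[0,0,0],[0,0,0]],"jaw":[255,255]}'; python3 -m jog '{"travel":[[0,0,-1],[0,0,0]],"dr":[[0,0,0],[0,0,0]],"jaw":[255,255]}'
```

```text
time: 2.4
eef_pos: [0.4989, -0.1032, 0.076]
tcp_rot: [0.684, 0.729, 0.0, 0.0]
contact_force: [-0.5, -0.1, -0.3]
opening: 0.005
time: 2.57
eef_pos: [0.499, -0.1032, 0.0751]
tcp_rot: [0.684, 0.729, 0.0, 0.0]
contact_force: [-0.5, -0.3, 1.9]
opening: -0.002
time: 2.73
eef_pos: [0.4991, -0.1032, 0.075]
tcp_rot: [0.684, 0.729, -0.0, -0.0]
contact_force: [-2.5, 0.6, 6.9]
opening: 0.001
```

Plate 1 is rigid: it stops at z 0.0750 and force builds at 5 N/mm. Next plate.

```bash
python3 -m jog '{"travel":[[0,0,6],[-1.5,23,0],[-1.5,23,0],[0,0,-6],[0,0,0]],"dr":[[0,0,0],[0,0,0],[0,0,0],[0,0,0],[0,0,0]],"jaw":[255,255,255,255,255]}'
```

```text
time: 3.15
eef_pos: [0.4962, -0.0556, 0.075]
tcp_rot: [0.684, 0.73, 0.001, -0.001]
contact_force: [-2.2, 5.1, 8.6]
opening: -0.003
```

```bash
python3 -m jog '{"travel":[[0,0,6],[-1.5,23,0],[-1.5,22.5,0],[0,0,-5.5],[0,0,0]],"dr":[[0,0,0],[0,0,0],[0,0,0],[0,0,0],[0,0,0]],"jaw":[255,255,255,255,255]}'
```

```text
time: 3.57
eef_pos: [0.4933, -0.011, 0.075]
tcp_rot: [0.684, 0.73, 0.001, 0.0]
contact_force: [-0.8, 3.2, 5.3]
opening: 0.003
```

Plate 3 is rigid too.

```bash
python3 -m jog '{"travel":[[0,0,6],[-1.5,23,0],[-1.5,23,0],[0,0,-6],[0,0,0]],"dr":[[0,0,0],[0,0,0],[0,0,0],[0,0,0],[0,0,0]],"jaw":[255,255,255,255,255]}'
```

```text
time: 3.98
eef_pos: [0.4891, 0.0343, 0.0734]
tcp_rot: [0.684, 0.73, -0.001, -0.0]
contact_force: [-0.4, -0.1, -0.3]
opening: -0.002
```

Plate 4 lies deeper: z 0.0734 and no force. I'll press it and watch the force.

```bash
python3 -m jog '{"travel":[[0,1,-1.5],[0,0,-1],[0,0,0]],"dr":[[0,0,0],[0,0,0],[0,0,0]],"jaw":[255,255,255]}';python3 -m jog '{"travel":[[0,0,-1.5],[0,0,-1],[0,0,0]],"dr":[[0,0,0],[0,0,0],[0,0,0]],"jaw":[255,255,255]}'
```

```text
time: 4.23
eef_pos: [0.4898, 0.0345, 0.0718]
tcp_rot: [0.685, 0.729, -0.0, -0.0]
contact_force: [-1.1, -1.7, 0.7]
opening: -0.001
time: 4.48
eef_pos: [0.4901, 0.0349, 0.0693]
tcp_rot: [0.685, 0.729, 0.0, 0.0]
contact_force: [-1.0, -1.7, 2.2]
opening: -0.003
```

It gives as a sprung plate should. Pressing on to about 5.5 mm.

```bash
python3 -m jog '{"travel":[[0,0,-1],[0,0,-0.7],[0,0,0],[0,0,0]],"dr":[[0,0,0],[0,0,0],[0,0,0],[0,0,0]],"jaw":[255,255,255,255]}'
python3 - <<'E'
from h import *
a=cv2.imread("pics/scene0.png");b=read_camera("scene")[:,:,::-1];cv2.imwrite("pics/s1.png",b[100:300,180:480].repeat(2,0).repeat(2,1))
E
```

```text
time: 4.82
eef_pos: [0.4902, 0.0353, 0.0678]
tcp_rot: [0.684, 0.729, 0.0, 0.0]
contact_force: [-0.3, -1.4, 1.6]
opening: 0.004
```

View pics/s1.png

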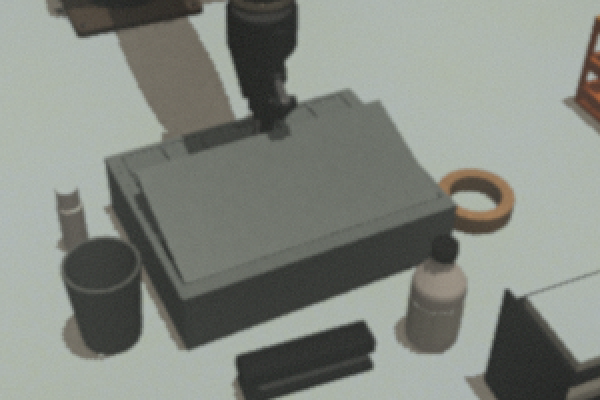

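The lid has been freed and is rising. I'll back off gently upward and forward, then wait for it to finish.

```bash
python3 -m jog '{"travel":[[0,0,6],[-10,0,10],[-10,0,20],[0,0,30],[0,0,30]],"dr":[[0,0,0],[0,0,0],[0,0,0],[0,0,0],[0,0,0]],"jaw":[255,255,255,255,255]}'
python3 -m jog '{"travel":[[0,0,0],[0,0,0],[0,0,0],[0,0,0],[0,0,0]],"dr":[[0,0,0],[0,0,0],[0,0,0],[0,0,0],[0,0,0]],"jaw":[255,255,255,255,255]}'
python3 -m jog '{"travel":[[0,0,0],[0,0,0],[0,0,0],[0,0,0],[0,0,0]],"dr":[[0,0,0],[0,0,0],[0,0,0],[0,0,0],[0,0,0]],"jaw":[255,255,255,255,255]}'
python3 - <<'E'
from h import *
b=read_camera("scene")[:,:,::-1].copy()
c,th,R,e=box()
for a,col in((1.2,(0,0,255)),(1.57,(0,255,0)),(1.85,(255,0,0))):
  q=[pr("scene",np.r_[R@[.0975-.139*np.cos(a),y]+c,.071+.139*np.sin(a)]) for y in(-.145,.145)]
  cv2.line(b,*[tuple(int(v) for v in p) for p in q],col,1)
cv2.imwrite("pics/s2.png",b[50:300,180:480].repeat(2,0).repeat(2,1))
E
```

```text
time: 5.28
eef_pos: [0.4678, 0.0361, 0.1634]
tcp_rot: [0.684, 0.729, -0.001, -0.002]
contact_force: [1.3, -1.1, -0.4]
opening: 0.002
time: 5.7
eef_pos: [0.4687, 0.0356, 0.1619]
tcp_rot: [0.684, 0.729, -0.001, -0.001]
contact_force: [-0.8, -0.2, -0.1]
opening: 0.0
time: 6.12
eef_pos: [0.4698, 0.0354, 0.1635]
tcp_rot: [0.684, 0.729, -0.0, -0.0]
contact_force: [0.0, -0.3, 0.6]
opening: -0.001
```

View pics/s2.png

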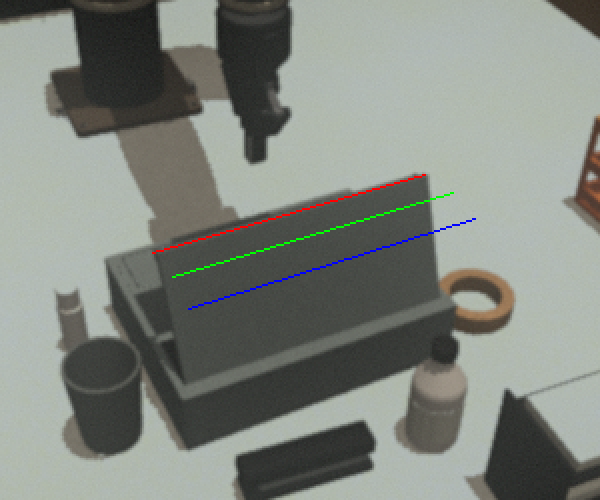

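Lid edge lies on the drawn 1.2 rad line (crop (155,252)–(427,175)). Approach to push near its top with the finger back.

```bash
python3 -m jog '{"travel":[[22,-4,19],[25,-4,0],[25,-4,0],[22,-3,0],[10,0,0]],"dr":[[0,0,0],[0,0,0],[0,0,0],[0,0,0],[0,0,0]],"jaw":[255,255,255,255,255]}'
python3 -m jog '{"travel":[[8,0.5,0],[7,0.5,0],[6,0.4,0],[6,0.4,0]],"dr":[[0,0,0],[0,0,0],[0,0,0],[0,0,0]],"jaw":[255,255,255,255]}'
```

```text
time: 6.58
eef_pos: [0.576, 0.0197, 0.1829]
tcp_rot: [0.685, 0.729, 0.0, 0.001]
contact_force: [-0.2, -0.1, -0.4]
opening: -0.002
time: 6.92
eef_pos: [0.5999, 0.0223, 0.1858]
tcp_rot: [0.684, 0.729, -0.001, -0.001]
contact_force: [-11.0, -0.8, 21.2]
opening: 0.001
```

Unexpected upward force (21 N), so I'm backing off and looking.

```bash
python3 -m jog '{"travel":[[-10,-0.6,0],[-5,0,0],[0,0,0]],"dr":[[0,0,0],[0,0,0],[0,0,0]],"jaw":[255,255,255]}'
python3 - <<'E'
from h import *
b=read_camera("scene")[:,:,::-1][50:250,220:420]
w=read_camera("wrist")[:,:,::-1]
cv2.imwrite("pics/sw3.png",np.hstack([cv2.resize(b,(400,400),interpolation=2),w[:,140:540]]))
E
```

```text
time: 7.17
eef_pos: [0.5842, 0.0221, 0.1821]
tcp_rot: [0.684, 0.729, -0.0, -0.001]
contact_force: [0.3, 0.3, -0.3]
opening: 0.001
```

View pics/sw3.png

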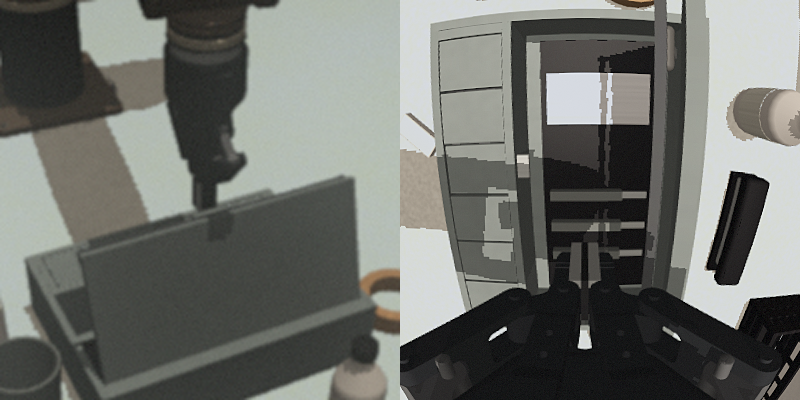

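The view shows the raised lid shows its underside (rail facing the robot) and the black finger shoulders sit just behind the grey tips (panel px ~(585,265)). The rail was catching under that ledge. I'll tilt the tool so the tips lead and the shoulder recedes, and rise with the edge.

```bash
python3 -m jog '{"travel":[[0,0,2],[0,0,2],[0,0,0],[0,0,0],[0,0,0]],"dr":[[0.4,-6.3,0],[0.4,-6.3,0],[0.4,-6.3,0],[0.4,-6.3,0],[0,0,0]],"jaw":[255,255,255,255,255]}'
python3 -m jog '{"travel":[[6,0.4,0],[5,0.3,0],[0,0,0]],"dr":[[0,0,0],[0,0,0],[0,0,0]],"jaw":[255,255,255]}'
```

```text
time: 7.68
eef_pos: [0.5812, 0.0224, 0.1825]
tcp_rot: [0.668, 0.712, 0.158, 0.147]
contact_force: [-0.7, 0.3, -1.9]
opening: -0.001
time: 7.93
eef_pos: [0.5995, 0.022, 0.1883]
tcp_rot: [0.668, 0.711, 0.16, 0.15]
contact_force: [-0.4, -0.3, 0.4]
opening: -0.001
```

```bash
python3 -m jog '{"travel":[[4,0.3,0.5],[4,0.3,0.5],[0,0,0]],"dr":[[0,0,0],[0,0,0],[0,0,0]],"jaw":[255,255,255]}'
```

```text
time: 8.18
eef_pos: [0.6063, 0.0228, 0.1882]
tcp_rot: [0.668, 0.712, 0.16, 0.15]
contact_force: [-0.6, -0.2, -0.5]
opening: 0.002
```

```bash
python3 -m jog '{"travel":[[5,0.3,1],[5,0.3,1],[5,0.3,1],[0,0,0]],"dr":[[0,0,0],[0,0,0],[0,0,0],[0,0,0]],"jaw":[255,255,255,255]}'; python3 -m jog '{"travel":[[5,0.3,1],[5,0.3,1],[0,0,0]],"dr":[[0,0,0],[0,0,0],[0,0,0]],"jaw":[255,255,255]}'
```

```text
time: 8.52
eef_pos: [0.6213, 0.0238, 0.1919]
tcp_rot: [0.668, 0.711, 0.16, 0.151]
contact_force: [0.5, 0.2, 2.0]
opening: -0.002
time: 8.77
eef_pos: [0.6315, 0.0244, 0.1946]
tcp_rot: [0.668, 0.711, 0.161, 0.151]
contact_force: [0.1, 0.4, 5.3]
opening: -0.002
```

```bash
python3 - <<'E'
from h import *
print(get_state()["contact_force"])
b=read_camera("scene")[:,:,::-1].copy()
c,th,R,e=box()
for a,col in((1.2,(0,0,255)),(1.57,(0,255,0)),(1.85,(255,0,0))):
  q=[pr("scene",np.r_[R@[.0975-.139*np.cos(a),y]+c,.071+.139*np.sin(a)]) for y in(-.145,-.08,.08,.145)]
  for i in(0,2):cv2.line(b,*[tuple(int(v) for v in p) for p in q[i:i+2]],col,1)
b=b[70:270,230:430]
w=read_camera("wrist")[:,:,::-1]
cv2.imwrite("pics/sw4.png",np.hstack([cv2.resize(b,(400,400),interpolation=2),w[:,140:540]]))
E
```

```text
[0.06314117 0.37619792 5.31344016]
```

View pics/sw4.png

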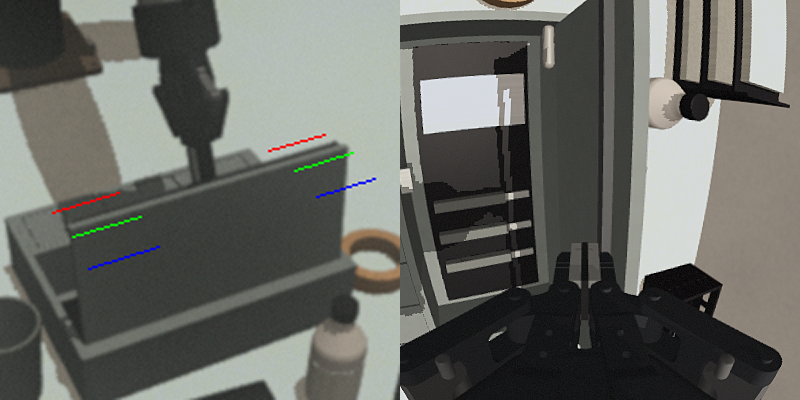

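Working: the lid edge is now just short of the green 1.57 line, around 1.45 rad, with the tips against it and the load moderate. Continuing.

```bash
python3 -m jog '{"travel":[[5,0.3,1.5],[5,0.3,1.5],[5,0.3,1],[0,0,0]],"dr":[[0,0,0],[0,0,0],[0,0,0],[0,0,0]],"jaw":[255,255,255,255]}'; python3 -m jog '{"travel":[[5,0.3,0.5],[5,0.3,0],[5,0.3,0],[0,0,0]],"dr":[[0,0,0],[0,0,0],[0,0,0],[0,0,0]],"jaw":[255,255,255,255]}'
```

```text
time: 9.2
eef_pos: [0.6457, 0.0253, 0.197]
tcp_rot: [0.668, 0.711, 0.16, 0.15]
contact_force: [0.1, 0.3, 3.1]
opening: -0.001
time: 9.53
eef_pos: [0.661, 0.0262, 0.1977]
tcp_rot: [0.668, 0.711, 0.16, 0.15]
contact_force: [-0.2, 0.6, 3.6]
opening: -0.004
```

```bash
python3 - <<'E'
from h import *
b=read_camera("scene")[:,:,::-1].copy()
c,th,R,e=box()
for a,col in((1.2,(0,0,255)),(1.57,(0,255,0)),(1.85,(255,0,0))):
  q=[pr("scene",np.r_[R@[.0975-.139*np.cos(a),y]+c,.071+.139*np.sin(a)]) for y in(-.145,-.08,.08,.145)]
  for i in(0,2):cv2.line(b,*[tuple(int(v) for v in p) for p in q[i:i+2]],col,1)
b=b[70:270,230:430]
w=read_camera("wrist")[150:350,220:420,::-1]
cv2.imwrite("pics/sw5.png",np.hstack([cv2.resize(x,(400,400),interpolation=2) for x in(b,w)]))
E
```

```text
(no output)
```

View pics/sw5.png

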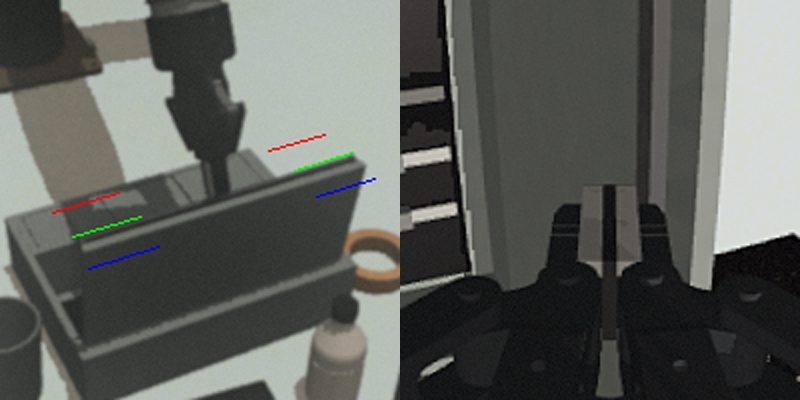

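The lid is past upright (edge between the green and blue lines, about 1.66 rad), still against the fingers. On to the stop.

```bash
python3 -m jog '{"travel":[[5,0.3,0.5],[5,0.3,0.5],[4,0.3,0],[0,0,0]],"dr":[[0,0,0],[0,0,0],[0,0,0],[0,0,0]],"jaw":[255,255,255,255]}'; python3 -m jog '{"travel":[[4,0.3,0],[4,0.3,0],[0,0,0]],"dr":[[0,0,0],[0,0,0],[0,0,0]],"jaw":[255,255,255]}'
```

```text
time: 9.97
eef_pos: [0.6739, 0.027, 0.1971]
tcp_rot: [0.668, 0.712, 0.159, 0.149]
contact_force: [0.6, 0.1, 0.9]
opening: -0.001
time: 10.22
eef_pos: [0.6814, 0.0278, 0.1965]
tcp_rot: [0.668, 0.712, 0.158, 0.148]
contact_force: [-1.0, -0.2, -0.7]
opening: 0.001
```

```bash
python3 -m jog '{"travel":[[3,0.2,0],[3,0.2,0],[0,0,0]],"dr":[[0,0,0],[0,0,0],[0,0,0]],"jaw":[255,255,255]}'; python3 -m jog '{"travel":[[3,0.2,0],[2,0.1,0],[0,0,0]],"dr":[[0,0,0],[0,0,0],[0,0,0]],"jaw":[255,255,255]}'
```

```text
time: 10.47
eef_pos: [0.6834, 0.0281, 0.1959]
tcp_rot: [0.668, 0.713, 0.154, 0.144]
contact_force: [-20.5, -3.1, 7.8]
opening: 0.001
time: 10.72
eef_pos: [0.6843, 0.0282, 0.1956]
tcp_rot: [0.668, 0.715, 0.15, 0.14]
contact_force: [-39.9, -6.0, 19.0]
opening: 0.001
```

It's at its stop, with a sharp force rise at x 0.683. Withdrawing straight back.

```bash
python3 -m jog '{"travel":[[-12,-0.7,0],[-25,-1.5,0],[-35,-2,0],[-35,-2,5],[-30,-2,15]],"dr":[[0,0,0],[0,0,0],[0,0,0],[0,0,0],[0,0,0]],"jaw":[255,255,255,255,255]}'
python3 -m jog '{"travel":[[-20,0,20],[0,0,15],[0,0,0],[0,0,0]],"dr":[[0,0,0],[0,0,0],[0,0,0],[0,0,0]],"jaw":[255,255,255,255]}'
python3 - <<'E'
from h import *
b=read_camera("scene")[:,:,::-1].copy();t=read_camera("top")[:,:,::-1]
c,th,R,e=box()
for a,col in((1.57,(0,255,0)),(1.85,(255,0,0))):
  q=[pr("scene",np.r_[R@[.0975-.139*np.cos(a),y]+c,.071+.139*np.sin(a)]) for y in(-.145,-.1,.1,.145)]
  for i in(0,2):cv2.line(b,*[tuple(int(v) for v in p) for p in q[i:i+2]],col,1)
cv2.imwrite("pics/f.png",np.hstack([cv2.resize(b[70:270,200:440],(400,333)),cv2.resize(t[70:330,170:482],(400,333))]))
E
```

```text
time: 11.13
eef_pos: [0.5524, 0.0208, 0.2148]
tcp_rot: [0.668, 0.712, 0.158, 0.147]
contact_force: [-0.2, -0.0, 0.5]
opening: 0.001
time: 11.47
eef_pos: [0.5365, 0.0201, 0.2546]
tcp_rot: [0.668, 0.711, 0.16, 0.151]
contact_force: [0.4, -0.0, 0.2]
opening: -0.0
```

View pics/f.png

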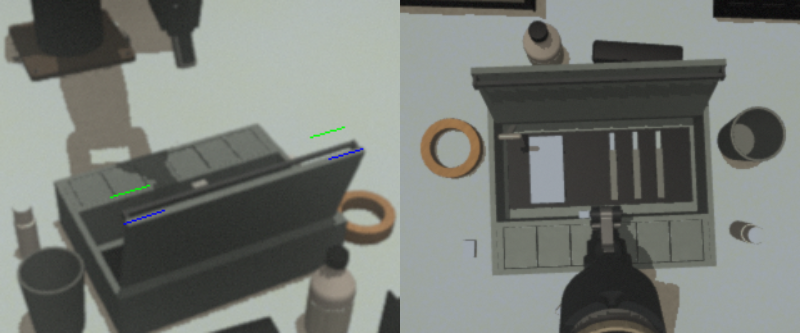

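The lid edge lies on the 1.85 rad line. The glue, cup, tape, paint, stapler and sharpener are where they were. The eraser is hidden under the arm in this view, but nothing went near it. The robot is clear of everything, so I'm handing in.

```bash
python3 -c "
from plant import *
print(get_state()['contact_force'],sign_off())"
```

```text
the job is handed in; nothing more can be done
[ 0.55736402  0.24652719 -0.24523456] None
```

The box is open: the lid is pushed back past upright and stands at its stop, and I handed the job in at about 11.6 s.

- **Finding the catch:** I felt the plates from the box's -y end. The first three were rigid, stopping at z 0.075 with 5 to 9 N. The fourth, at y = +23 mm, lay about 2 mm deeper and gave at about 2 N. Pressing it about 5 mm freed the lid, which sprang to 1.2 rad.
- **Pushing the lid back:** I used the outside of the shut fingers, tilted so the tips led, until the lid met its stop.
- **Last checks:** In the final picture the lid edge lies on the line drawn for 1.85 rad. The gripper is clear, with about 0 N on it. The glue, cup, tape, paint, stapler and sharpener look unmoved. The arm hid the eraser in that view, so I did not check it at the end; no move went near it.

Two things did not go cleanly:
- **First push:** The lid edge caught under the finger shoulder (11 N back, 21 N up). I backed off and tilted the tool before trying again.
- **At the stop:** I chained two short pushes and the second overran. The wrist force reached about 44 N (40 N of it straight back) for a moment, more than it needed, before I withdrew. It was on the fingers and well below the 120 N wrist limit, but the task said not to force anything.

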